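# Shut down the micromotor and draw its battery

## Robot

A 6-joint arm with a two-finger parallel gripper is mounted at the origin on the work surface. World frame = base frame: x ahead of the robot, y to its left, z up, the work surface at z = 0. Lengths are in m, angles in rad, forces in N, time in s.
With the tool pointing down it reaches from about 0.3 to 0.875 m from the base axis. Payload 6.4 kg.
Tool frame: the origin (TCP) lies at the very end of the fingers, on their centre line; the grasp point (between the pads) lies 19 mm behind it; z points along the fingers, y is the line along which they close (so a half turn about z gives the same grasp; the last joint's range is limited). The gripper opens to 85 mm and grips with 20 to 120 N. Pads are 22 mm wide; open, the fingers measure 114 mm over their backs; the gripper's body (76 mm by 85 mm) begins 54 mm behind the grasp point. The pads swing forward as they close: fully open they stand 13 mm farther back than shut.
Start: joints at [1.104, 0.181, 1.607, -0, 1.354, -0.206], TCP at [0.148, 0.556, 0.231] pointing down, gripper open.
Joint ranges: [-2.99, 2.99], [-0.89, 2.07], [0.3, 2.58], [-1.14, 4.28], [0, 2.63], [-3.12, 3.12]. Speed limits (rad/s): [2.57, 2.57, 3.01, 3.14, 3.14, 3.14].

## Interface

Orientations are given as a unit quaternion [w, x, y, z].
In Python, from bench import ctrl gives the robot as it stands.
- The arm moves only by the tool jog_arm, never from a script. Its argument "series" is a list that holds one entry, the list of rows, each a list of 7 numbers: the shift along the tool's x, y, z in mm, then the turn, a rotation vector about the tool's x, y, z in rad, then the finger opening in mm, from 0 to 85.4. In form: [[[tx, ty, tz, rx, ry, rz, gripper], ...]]. A call has exactly 10 rows; each row shifts and turns the commanded pose from where the row before left it, along the tool's axes as they then stand; what a row does not reach is not made up. A row lasts 1/10 s, in which the tool goes at most 50 mm and 8.59 degrees, less where a joint would pass 70% of its speed; a pose out of reach is approached as far as the arm can. A call with a gripper value outside its range is refused whole. The fingers move at their own pace and stop on an object; the grip force is fixed at half the most. Time passes only in rows, so rows that do not move let the fingers close, or fill a call up. It gives the time, the measured TCP pose, the force, the opening and the grip force at its end, in the units of the state.
- ctrl.get_obs(): the state, without advancing time (a new reading comes with each control period).
- ctrl.camera(name): name is "scene" or "side" or "wrist"; returns a dict with "frame" (400x640x3 uint8, blue, green, red), "z_map" (400x640 float32, m along the optical axis (not along the pixel's ray), 0 where there is no reading), "fx", "fy", "cx", "cy" (pixels), "xyz" and "rotation" of the camera in the world. Camera axes: x right, y down, z forward; pixel columns grow to the right and rows downward; lengths in m; the calibration is good to about 2 mm. A picture is of the moment at which its call begins.
- ctrl.hand_in(): hands the job in; it is judged then, once.
The state is a dict: "time_s": time; "q": joint angles; "dq": joint speeds; "joint_efforts": joint torques, N m; "eef_pos": TCP position; "eef_rot": TCP orientation; "wrist_force": force on the tool from outside, world axes, zero at the start; "torque": the same for the moment, N m; "opening": opening from 0.0 (shut) to 1.0 (fully open); "grasp_force": force on a finger pad.
Only numpy, scipy, OpenCV 4.12 (cv2) and the standard library are available. Lean on these libraries where they do the work, as an engineer would, in place of code of your own. Each camera call takes 0.05 s, during which the arm holds its last target. There are 200 camera calls.

## Task

Shut down the portable micromotor control unit: press the red stop key right down and let it up again, then press the green power key right down and let it up, leaving the other keys unpressed. Then pinch the two orange side catches of the battery pack fully together with the fingers, lift the pack straight up out of its bay, and finish while still holding it by the squeezed catches, still and upright, with about a hand's breadth (8 cm) of air between its underside and the top of the unit. Never pull the pack against catches that are not squeezed in, and leave everything else on the bench where it stands.

Things in the scene. Friction and masses are not known exactly. Their poses are not given: they have to be found in the camera images.
- unit: Portable control unit of a jeweller's micromotor: a fixed cream box 220 (x) x 180 (y) x 85 high, top flat. Origin: centre of its underside; x points from its front (keys, robot side) to its rear (battery bay), y to its left, z up. Keys in a row at x = -0.080: red y = 0.054, blue 0.018, yellow -0.018, green -0.054. A fixed black dial, 38 across and 16 high, stands at (-0.034, 0.052)
- bay_mouth (a point): centre of the mouth of the battery bay, in the unit's top at (0.050, 0, 0.085) of the unit. The bay is 87 (x) x 61 (y) and 60 deep; steel lips 6 thick along its left and right edges, flush with the unit's top, hold the hooks of the pack's catches
- key_stop_top (a point): centre of the top of the red stop key: 20 in diameter, 8 proud of the unit's top when up
- key_power_top (a point): centre of the top of the green power key, same size
- key_direction_top (a point): centre of the top of the blue direction key, same size, not to be pressed
- key_boost_top (a point): centre of the top of the yellow boost key, same size, not to be pressed
- key_stop (a joint): travel of the red key in m: 0 up, 0.004 fully down; a spring returns it; starts to move at 1.2 N, fully down at 4 N
- key_power (a joint): travel of the green key, same values
- key_direction (a joint): travel of the blue key, same values
- key_boost (a joint): travel of the yellow key, same values
- pack: Black and grey battery pack, 84 (x) x 58 (y) x 122 high, 0.3 to 0.5 kg, loose. Origin: centre of its underside, at (0.050, 0, 0.025) of the unit when seated, axes parallel to the unit's, 1.5 play all round; it stands 62 above the unit's top. Above z = 0.070 it narrows to a head 72 x 42 with an orange catch on its left and right faces. Unsqueezed, the catches lock it, with 1.5 of lift
- catch_left_pad (a point): middle of the outer face of the left (+y) orange catch: an upright ribbed pad 28 (x) x 32 high, at y = 0.032, z = 0.096 of the pack (36 above the unit's top when seated). Across both pads: 64 with both out, 48 with both fully in. The point moves with the catch
- catch_right_pad (a point): the same on the right (-y) side, at y = -0.032
- catch_left (a joint): inward travel of the left catch in m: 0 out (locked), 0.008 fully in; it clears the lip at 0.0045 with the pack centred, 0.006 with the pack against that side; a spring pushes it out with 1.8 N at 0 and 6.6 N at 0.008; at its stop it bears the full grip
- catch_right (a joint): the same for the right catch
- charger: bystander: dark empty charging cradle, an open box 118 x 98 x 50 high, on the unit's left; origin centre of underside
- handpiece_rest: bystander: grey handpiece 150 long lying on a black rubber rest, 75 high in all, on the unit's right; origin centre of underside
- tool_cup: bystander: white cup 80 across, 90 high, with gravers and files up to 180 high, behind or beside the unit; origin centre of underside
- spirit_bottle: bystander: clear glass bottle 64 across, 100 high, behind or beside the unit; origin centre of underside
- bur_stand: bystander: round black stepped bur stand 90 across, 95 high, behind or beside the unit; origin centre of underside
- engraving_vise: bystander: round dark vise 124 across with a wooden plate on top, 94 high with the work, far left; origin centre of underside
- graver: bystander: hand graver with dark wooden handle, 170 long, 28 thick, lying near the robot on the left; origin under the middle of its handle
- hammer: bystander: hammer 220 long lying near the robot on the right; origin under its handle
Mind the look-alikes: they are no part of the job. Leave any blue or purple look-alike of the pack alone.

How it is judged:
By the outcome, as a careful person would: the job done as asked, in the order asked, and still so for the second after the job is handed in, while the arm keeps its last pose, push and grip.
It also fails if it takes over 51 s, if anything falls off the work surface, if the arm or the gripper's body presses on something with over 40 N, if the wrist force passes 120 N, or if a joint passes its speed limit or range.

## Working session

There is one attempt and no reset: what is moved stays moved. The work goes in short steps, Python scripts to look and compute and a tool call to move; the robot and the scene stay as the last step left them, time stands still between calls to the robot, and variables do not carry over. Pictures are saved under pics/ and viewed, at most 10 in all, crops included, and the job is handed in when it is done.

Besides the shell and the picture viewer there is one more tool, called after "Call:" in YAML: its name, and indented under it one key for each argument. jog_arm: Moves the arm, as the interface text tells. Its arguments: {"type":"object","properties":{"series":{"type":"array"}},"required":["series"]}

```bash
mkdir -p pics; ls
cat > h.py <<'E'
import numpy as np,cv2
from bench import ctrl
def snap(n,f):
    c=ctrl.camera(n); cv2.imwrite(f'pics/{f}.png',c['frame']); np.savez(f'pics/{f}.npz',**c); return c
def load(f): return dict(np.load(f'pics/{f}.npz'))
def R_(c):
    r=np.array(c['rotation'],float)
    if r.shape==(3,3): return r
    from scipy.spatial.transform import Rotation as R
    return R.from_quat(r[[1,2,3,0]]).as_matrix()
def pts(c):
    v,u=np.mgrid[:400,:640]; z=c['z_map']
    p=np.stack([(u-c['cx'])/c['fx']*z,(v-c['cy'])/c['fy']*z,z],-1)
    return p@R_(c).T+c['xyz']
def ray(c,u,v,z):
    d=R_(c)@np.array([(u-c['cx'])/c['fx'],(v-c['cy'])/c['fy'],1]); return c['xyz']+d*(z-c['xyz'][2])/d[2]
E
python3 - <<'E'
from h import *
o=ctrl.get_obs(); print(o)
for n in ['scene','side','wrist']:
    c=snap(n,n+'0'); print(n,c['xyz'],c['rotation'],c['fx'],c['cx'],c['cy'])
a=cv2.imread('pics/scene0.png');cv2.imwrite('pics/scene0b.png',a)
E
```

```text
pics
{'time_s': 0.0, 'q': array([ 1.10366018e+00,  1.81530200e-01,  1.60801383e+00,  1.86650978e-05,
        1.35377913e+00, -2.06301663e-01]), 'dq': array([-0.00109029,  0.00158332,  0.00165296, -0.00157044,  0.00102568,
       -0.00049605]), 'joint_efforts': array([ 2.51001045e-03, -4.44848907e+01, -3.51355219e+01,  4.57460067e-05,
        8.70056654e-03,  2.16263163e-05]), 'eef_pos': array([0.1480116 , 0.55505757, 0.23038743]), 'eef_rot': array([-2.94473229e-04,  1.30049804e-01,  9.91507085e-01, -8.13654076e-04]), 'wrist_force': array([-0.78695412, -0.7583882 , -0.74955867]), 'torque': array([-0.02059533, -0.01632627,  0.03590298]), 'grasp_force': 0.0, 'opening': 1.0025338800291892}
scene [ 1.22326316 -0.51974925  0.86650647] [-0.38917076  0.81601435  0.39029704 -0.17416923] 366.1752230155581 321.1625115170301 200.7068631276908
side [0.10429067 1.20919467 1.07068894] [ 0.0803026  -0.16565543  0.88791656 -0.42156134] 470.09340904674764 314.9816293930716 189.69923754027985
wrist [0.06957401 0.57483217 0.3737209 ] [0.12880576 0.78217288 0.60177681 0.09736185] 310.4521393142961 319.7836491966729 196.30928822470247
```

View pics/scene0.png

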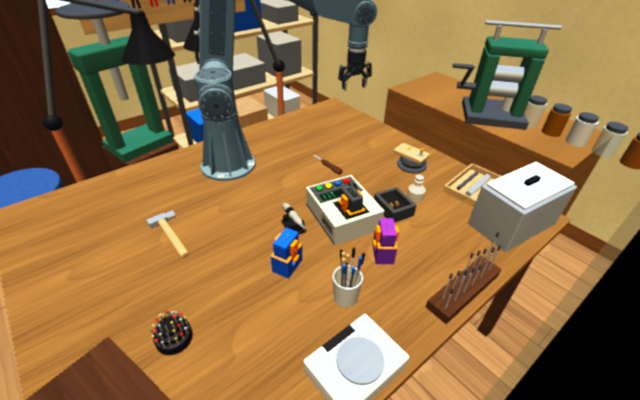

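View pics/side0.png

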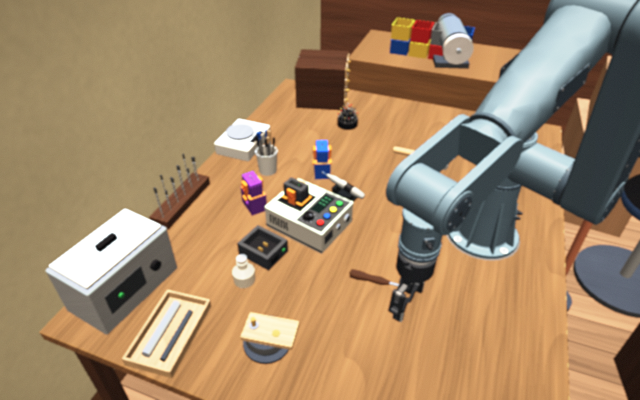

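The scene view shows the unit at about (345,207) with the black and orange pack in its bay at (351,203). The pack could be confused with the blue look-alike at (288,252) or the purple one at (386,240); I choose the black one seated in the unit. The keys run green, yellow, blue, red along (318–350, 187). The side view agrees: unit at (308,212), pack at (297,192).

Run:
```python
from h import *
ims=[]
for n,(u0,v0,u1,v1) in {'scene0':(290,160,430,260),'side0':(230,150,370,250)}.items():
    c=load(n); P=pts(c); f=c['frame'][v0:v1,u0:u1]; Q=P[v0:v1,u0:u1]
    hsv=cv2.cvtColor(f,cv2.COLOR_BGR2HSV)
    ims.append(cv2.resize(f,None,fx=4,fy=4,interpolation=cv2.INTER_CUBIC))
    top=(abs(Q[...,2]-.085)<.006)&(hsv[...,1]<90)&(hsv[...,2]>110)
    n8,l,s,ce=cv2.connectedComponentsWithStats(top.astype(np.uint8))
    k=1+np.argmax(s[1:,4]); q=Q[l==k]
    print(n,'top',s[k],q.mean(0),'rect',cv2.minAreaRect(q[:,:2].astype(np.float32)))
    for nm,(a,b) in dict(red=(0,6),orange=(7,20),yellow=(22,35),green=(45,85),blue=(95,125)).items():
        m=((hsv[...,0]>=a)&(hsv[...,0]<=b)&(hsv[...,1]>140)&(hsv[...,2]>60)&(Q[...,2]>.08)&(Q[...,2]<.16)).astype(np.uint8)
        nn,l,s,ce=cv2.connectedComponentsWithStats(m)
        for i in range(1,nn):
            if s[i,4]>=8: print(' ',nm,s[i,4],(ce[i]+[u0,v0]).round(1),'ray.093',ray(c,*(ce[i]+[u0,v0]),.093).round(4),'depth',Q[l==i].mean(0).round(4))
cv2.imwrite('pics/crop0.png',np.vstack(ims)[:, :560]) if 0 else cv2.imwrite('pics/crop0.png',cv2.resize(np.hstack(ims),(800,286)))
```

```text
scene0 top [  17   15   77   53 1069] [0.56805154 0.14328022 0.08611592] rect ((0.5384712815284729, 0.16152065992355347), (0.18539273738861084, 0.2244555950164795), 75.86725616455078)
  red 29 [346.2 180.4] ray.093 [0.4759 0.2293 0.093 ] depth [0.4751 0.2301 0.0922]
  orange 10 [358.7 191.7] ray.093 [0.5505 0.2193 0.093 ] depth [0.5953 0.17   0.1446]
  orange 203 [348.4 206.1] ray.093 [0.5848 0.1397 0.093 ] depth [0.5952 0.1288 0.1057]
  orange 44 [377.7 232.6] ray.093 [0.7303 0.1253 0.093 ] depth [0.7351 0.119  0.1006]
  orange 12 [397.2 234.4] ray.093 [0.7724 0.166  0.093 ] depth [0.7771 0.1588 0.1011]
  orange 77 [294.2 246.6] ray.093 [ 0.621  -0.1059  0.093 ] depth [ 0.6258 -0.1092  0.0992]
  orange 16 [340.6 254.1] ray.093 [ 0.7255 -0.0203  0.093 ] depth [ 0.76   -0.0549  0.1465]
  orange 17 [347.6 257. ] ray.093 [ 0.7458 -0.012   0.093 ] depth [ 0.7815 -0.0501  0.1509]
  yellow 33 [328.1 185.3] ray.093 [0.4582 0.1596 0.093 ] depth [0.4561 0.1615 0.0909]
  yellow 12 [378.2 228.5] ray.093 [0.7189 0.1395 0.093 ] depth [0.7319 0.1225 0.113 ]
  yellow 12 [397.  228.5] ray.093 [0.754
[... 1005 characters left out ...]
08  0.093 ]
  orange 46 [243.9 186.1] ray.093 [0.7686 0.1589 0.093 ] depth [0.7639 0.1665 0.1001]
  orange 240 [295.  197.9] ray.093 [0.5861 0.1539 0.093 ] depth [0.5795 0.1682 0.1062]
  yellow 9 [243.7 182.7] ray.093 [0.7782 0.1427 0.093 ] depth [0.7654 0.1629 0.1115]
  yellow 8 [290.4 190.1] ray.093 [0.6159 0.1228 0.093 ] depth [0.5926 0.1723 0.1376]
  yellow 16 [332.7 210.8] ray.093 [0.452  0.1688 0.093 ] depth [0.4535 0.1643 0.0888]
  green 22 [339.  203.4] ray.093 [0.4451 0.1287 0.093 ] depth [0.4451 0.1288 0.0931]
  blue 103 [321.9 154.7] ray.093 [ 0.5904 -0.1044  0.093 ] depth [ 0.5846 -0.0887  0.1046]
  blue 31 [326.4 215.7] ray.093 [0.4625 0.1973 0.093 ] depth [0.4625 0.1971 0.0928]
```

View pics/crop0.png

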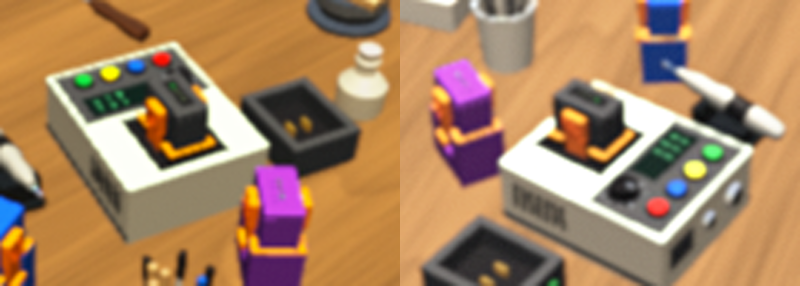

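The crop confirms it: the black pack with orange catches sits in the bay, and the keys from the dial side are red, blue, yellow, green. Unit yaw is about -13.7°, centre (0.538, 0.160), and the tool is already nearly aligned with it.

Call:
jog_arm:
  series:
    - [[-20,-12,0,0,0,-0.0022,0],[-35,-21,0,0,0,-0.0022,0],[-38,-23,0,0,0,-0.0022,0],[-38,-23,0,0,0,-0.0022,0],[-38,-23,0,0,0,-0.0022,0],[-38,-23,0,0,0,-0.0022,0],[-38,-23,0,0,0,-0.0022,0],[-35,-21,0,0,0,-0.0022,0],[-20,-12,0,0,0,-0.0022,0],[0,0,0,0,0,-0.0022,0]]

```text
time_s: 1.15
eef_pos: [0.3955, 0.3034, 0.2311]
eef_rot: [0.0, 0.121, 0.993, -0.0]
wrist_force: [-0.3, 0.4, -0.2]
opening: -0.001
grasp_force: 0.0
```

```bash
cat > go.py <<'E'
import sys; from h import *
from scipy.spatial.transform import Rotation as R
def go(t,yaw=-13.7):
    o=ctrl.get_obs(); r=R.from_quat(o['eef_rot'][[1,2,3,0]]); a=np.deg2rad(yaw)
    x=np.array([-np.cos(a),-np.sin(a),0]);z=np.array([0,0,-1.]);G=R.from_matrix(np.c_[x,np.cross(z,x),z])
    print('pos',o['eef_pos'].round(4),'shift mm',(r.inv().apply(np.array(t)-o['eef_pos'])*1e3).round(1),'rot',(r.inv()*G).as_rotvec().round(4),'F',o['wrist_force'].round(1),'t',o['time_s'],'op',o['opening'].round(3),'gf',o['grasp_force'])
if __name__=='__main__': go([float(s) for s in sys.argv[1:4]])
E
python3 go.py .473 .2305 .12; python3 -c "
from h import *
c=snap('wrist','w1')"
```

```text
Traceback (most recent call last):
  File "go.py", line 7, in <module>
    if __name__=='__main__': go([float(s) for s in sys.argv[1:4]])
                             ~~^^^^^^^^^^^^^^^^^^^^^^^^^^^^^^^^^^^
  File "go.py", line 6, in go
    print('pos',o['eef_pos'].round(4),'shift mm',(r.inv().apply(np.array(t)-o['eef_pos'])*1e3).round(1),'rot',(r.inv()*G).as_rotvec().round(4),'F',o['wrist_force'].round(1),'t',o['time_s'],'op',o['opening'].round(3),'gf',o['grasp_force'])
                                                                                                                                                                                                  ^^^^^^^^^^^^^^^^^^
AttributeError: 'float' object has no attribute 'round'
```

View pics/w1.png

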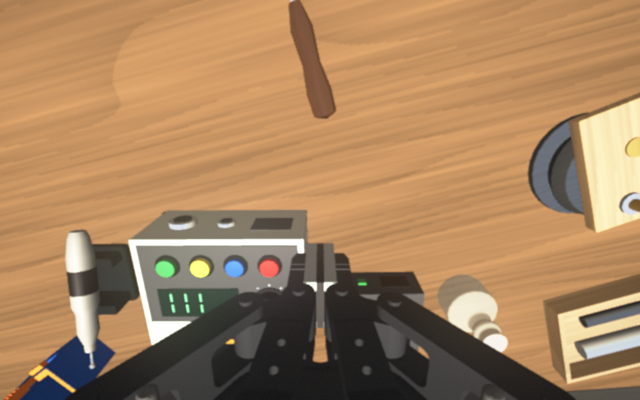

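The wrist view shows the keys clearly: green (165,268), yellow (200,268), blue (235,268), red (269,268). The fingers are shut at (320,265).

```bash
sed -i "s/o\['opening'\].round(3)/o['opening']/" go.py
python3 - <<'E'
from h import *
from go import go
c=load('w1'); hsv=cv2.cvtColor(c['frame'],cv2.COLOR_BGR2HSV)
K={}
for nm,(a,b) in dict(red=(0,6),yellow=(22,35),green=(45,85),blue=(95,125)).items():
    m=((hsv[...,0]>=a)&(hsv[...,0]<=b)&(hsv[...,1]>140)&(hsv[...,2]>60)).astype(np.uint8); m[:250]=0; m[284:]=0; m[:,:150]=0;m[:,285:]=0
    n,l,s,ce=cv2.connectedComponentsWithStats(m); k=1+np.argmax(s[1:,4]); K[nm]=ray(c,*ce[k],.093); print(nm,s[k,4],ce[k].round(1),K[nm].round(4))
d=K['red']-K['green']; print(np.hypot(*d[:2]),np.degrees(np.arctan2(d[1],d[0]))-90)
go([.473,.2305,.12])
E
```

```text
red 266 [268.7 267.7] [0.4717 0.2283 0.093 ]
yellow 39 [202.3 264.4] [0.4516 0.1628 0.093 ]Traceback (most recent call last):
  File "<stdin>", line 7, in <module>
    return _wrapfunc(a, 'argmax', axis=axis, out=out, **kwds)
    return bound(*args, **kwds)
ValueError: attempt to get argmax of an empty sequence
```

Call:
jog_arm:
  series:
    - [[-20,-12,0,0,0,0,0],[-30,-18,5,0,0,0,0],[-28,-16,15,0,0,0,0],[-14,-8,25,0,0,0,0],[0,0,30,0,0,0,0],[0,0,25,0,0,0,0],[0,0,15,0,0,0,0],[0,0,8,0,0,0,0],[0,0,5,0,0,0,0],[0,0,0,0,0,0,0]]

```text
time_s: 2.2
eef_pos: [0.4699, 0.2319, 0.1032]
eef_rot: [-0.0, 0.119, 0.993, 0.0]
wrist_force: [0.3, 0.9, 0.0]
opening: -0.001
grasp_force: 0.0
```

```bash
python3 go.py .4725 .2295 .093; python3 -c "
from h import *
c=snap('wrist','w2')
cv2.imwrite('pics/w2c.png',cv2.resize(c['frame'][200:400,120:440],(640,400)))"
```

```text
pos [0.4699 0.2319 0.1032] shift mm [-3.1 -1.7 10.2] rot [ 0.     -0.0003  0.0012] F [0.3 0.9 0. ] t 2.2 op -0.0014214106051178826 gf 0.0
```

View pics/w2c.png

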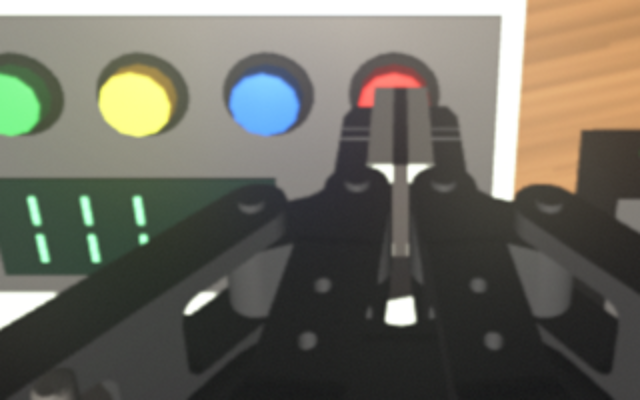

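The fingers are above the red key, which is at crop (391,90), about 2 mm off. I'll make a small correction and then press.

Call:
jog_arm:
  series:
    - [[-3,-2,0,0,0,0,0],[0,0,4,0,0,0,0],[0,0,4,0,0,0,0],[0,0,2,0,0,0,0],[0,0,1,0,0,0,0],[0,0,1,0,0,0,0],[0,0,1,0,0,0,0],[0,0,1,0,0,0,0],[0,0,0,0,0,0,0],[0,0,0,0,0,0,0]]

```text
time_s: 3.25
eef_pos: [0.4726, 0.2285, 0.0894]
eef_rot: [-0.0, 0.119, 0.993, -0.0]
wrist_force: [-2.3, -1.3, 3.7]
opening: 0.002
grasp_force: 1.8
```

Call:
jog_arm:
  series:
    - [[0,0,0.5,0,0,0,0],[0,0,0.5,0,0,0,0],[0,0,0.3,0,0,0,0],[0,0,0,0,0,0,0],[0,0,0,0,0,0,0],[0,0,0,0,0,0,0],[0,0,0,0,0,0,0],[0,0,0,0,0,0,0],[0,0,0,0,0,0,0],[0,0,0,0,0,0,0]]

```text
time_s: 4.25
eef_pos: [0.4727, 0.2286, 0.0889]
eef_rot: [0.0, 0.119, 0.993, -0.0]
wrist_force: [-4.8, -4.0, 10.6]
opening: -0.002
grasp_force: 5.7
```

The red key is at its stop: 10.6 N with no more travel. Now I'll release it, move over to green and stop above it.

Call:
jog_arm:
  series:
    - [[0,0,-8,0,0,0,0],[0,0,-14,0,0,0,0],[0,0,0,0,0,0,0],[0,-15,0,0,0,0,0],[0,-30,0,0,0,0,0],[0,-33,0,0,0,0,0],[0,-20,0,0,0,0,0],[0,-9,0,0,0,0,0],[0,0,5,0,0,0,0],[0,0,5,0,0,0,0]]

```text
time_s: 5.25
eef_pos: [0.4476, 0.1248, 0.0997]
eef_rot: [0.0, 0.119, 0.993, 0.0]
wrist_force: [0.6, 0.5, -0.3]
opening: 0.004
grasp_force: 0.0
```

```bash
python3 go.py .447 .1245 .093; python3 -c "
from h import *
c=snap('wrist','w3')
cv2.imwrite('pics/w3c.png',cv2.resize(c['frame'][200:400,160:480],(640,400)))"
```

```text
pos [0.4476 0.1248 0.0997] shift mm [ 0.5 -0.4  6.7] rot [ 0.0004  0.0004 -0.0003] F [ 0.6  0.5 -0.3] t 5.25 op 0.004074052198327052 gf 0.0
```

View pics/w3c.png

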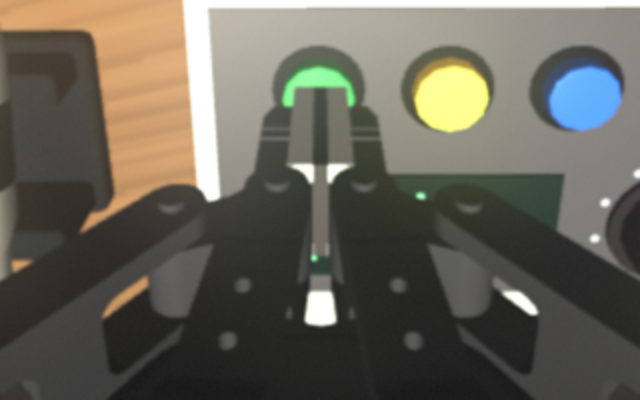

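The fingers are centred on the green key at crop (318,95). Pressing now: about 12 mm down from z = 99.7, to the same commanded depth as red.

Call:
jog_arm:
  series:
    - [[0,0,4,0,0,0,0],[0,0,3,0,0,0,0],[0,0,1,0,0,0,0],[0,0,1,0,0,0,0],[0,0,1,0,0,0,0],[0,0,1,0,0,0,0],[0,0,0.7,0,0,0,0],[0,0,0.5,0,0,0,0],[0,0,0,0,0,0,0],[0,0,0,0,0,0,0]]

```text
time_s: 6.3
eef_pos: [0.4475, 0.1249, 0.0888]
eef_rot: [0.0, 0.119, 0.993, 0.0]
wrist_force: [-4.5, 2.6, 13.2]
opening: -0.002
grasp_force: 6.5
```

Call:
jog_arm:
  series:
    - [[0,0,-8,0,0,0,0],[0,0,-20,0,0,0,0],[0,0,-35,0,0,0,40],[0,0,-40,0,0,0,85],[0,10,-25,0,0,0,85],[-10,20,-9,0,0,0,85],[-15,15,0,0,0,0,85],[-15,9,0,0,0,0,85],[-10,0,0,0,0,0,85],[0,0,0,0,0,0,85]]

```text
time_s: 7.3
eef_pos: [0.5094, 0.1645, 0.2244]
eef_rot: [-0.0, 0.119, 0.993, -0.0]
wrist_force: [0.7, 0.5, 0.3]
opening: 0.995
grasp_force: 0.0
```

```bash
python3 go.py .5866 .1482 .12; python3 -c "
from h import *
c=snap('wrist','w4')
snap('scene','s4');snap('side','d4')"
```

```text
pos [0.5094 0.1645 0.2244] shift mm [-78.9   2.5 104.4] rot [-0.0008 -0.0002 -0.0001] F [0.7 0.5 0.3] t 7.3 op 0.9950565964063424 gf 0.0
```

View pics/w4.png

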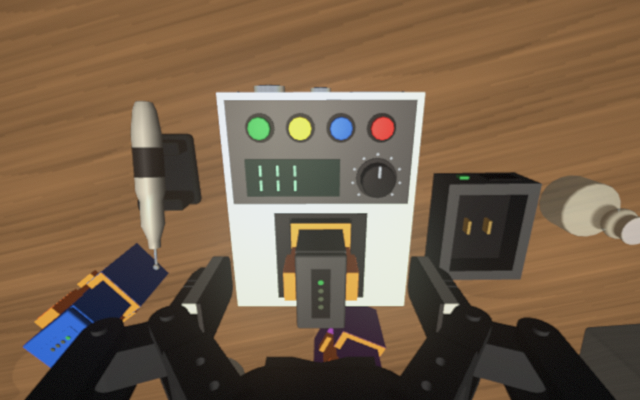

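The wrist view shows the pack head top at about (321,290) and the catches at (289,277) and (353,277). All keys are up at v = 128, and the fingers are open either side of the pack.

Run:
```python
from h import *
from go import go
a=np.deg2rad(-13.7); ux=np.array([np.cos(a),np.sin(a)]);uy=np.array([-np.sin(a),np.cos(a)]); O=np.array([.538,.160])
for n in ['w4','s4','d4']:
    c=load(n); P=pts(c); q=P.reshape(-1,3); L=np.c_[(q[:,:2]-O)@ux,(q[:,:2]-O)@uy]
    near=(abs(L[:,0]-.05)<.06)&(abs(L[:,1])<.045)
    m=near&(q[:,2]>.141)&(q[:,2]<.153)
    f=c['frame'].reshape(-1,3); h=cv2.cvtColor(c['frame'],cv2.COLOR_BGR2HSV).reshape(-1,3)
    if m.sum(): print(n,'head',m.sum(),'z',np.median(q[m,2]).round(4),'x',np.percentile(L[m,0],[1,99]).round(4),'y',np.percentile(L[m,1],[1,99]).round(4))
    o=near&(h[:,0]>6)&(h[:,0]<21)&(h[:,1]>140)&(q[:,2]>.1)&(q[:,2]<.14)
    if o.sum(): print('  orange y',np.percentile(L[o,1],[1,50,99]).round(4),'x',np.percentile(L[o,0],[1,99]).round(4),'z',np.percentile(q[o,2],[1,99]).round(3))
    k=((h[:,1]>140)&(h[:,2]>60)).reshape(400,640)
    for nm,(lo,hi) in dict(red=(0,6),green=(45,85)).items():
        mm=(h[:,0]>=lo)&(h[:,0]<=hi)&(h[:,1]>140)&(h[:,2]>60)&(abs(L[:,0]+.08)<.015)&(abs(abs(L[:,1])-.054)<.015)
        v,u=np.divmod(np.flatnonzero(mm),640); 
        if len(u): p=ray(c,u.mean(),v.mean(),.093)[:2]-O; print('  ',nm,len(u),(p@ux).round(4),(p@uy).round(4))
```

```text
w4 head 3746 z 0.1477 x [0.0142 0.084 ] y [-0.0241  0.0168]
  orange y [-0.0354 -0.0246  0.0281] x [0.0239 0.0629] z [0.13  0.139]
   red 436 -0.0802 0.0501
s4 head 210 z 0.1484 x [0.0164 0.0883] y [-0.0203  0.0208]
  orange y [-0.0324 -0.027   0.0311] x [0.0187 0.0869] z [0.101 0.14 ]
   red 28 -0.0766 0.0521
   green 24 -0.0772 -0.056
d4 head 216 z 0.1474 x [0.0143 0.0854] y [-0.0221  0.0219]
  orange y [-0.0021  0.029   0.0339] x [0.0102 0.0704] z [0.101 0.139]
   red 34 -0.0832 0.0547
   green 23 -0.0835 -0.0525
```

Call:
jog_arm:
  series:
    - [[-15,0,0,0,0,0,85],[-25,1,0,0,0,0,85],[-25,0,0,0,0,0,85],[-14,0,0,0,0,0,85],[0,0,15,0,0,0,85],[0,0,25,0,0,0,85],[0,0,25,0,0,0,85],[0,0,12,0,0,0,85],[0,0,0,0,0,0,85],[0,0,0,0,0,0,85]]

```text
time_s: 8.45
eef_pos: [0.5856, 0.1477, 0.1482]
eef_rot: [0.0, 0.119, 0.993, 0.0]
wrist_force: [0.1, -0.1, 0.7]
opening: 0.996
grasp_force: 0.0
```

```bash
python3 go.py .5864 .1472 .103; python3 -c "
from h import *
c=snap('wrist','w5');d=snap('scene','s5');e=snap('side','d5')
z=lambda f,u,v:cv2.resize(f[v:v+80,u:u+90],(400,356),interpolation=cv2.INTER_CUBIC)
cv2.imwrite('pics/x5.png',np.vstack([np.hstack([z(d['frame'],310,155),z(e['frame'],255,150)]),cv2.resize(c['frame'][240:,:],(800,200))]))"
```

```text
pos [0.5856 0.1477 0.1482] shift mm [-0.9 -0.3 45.2] rot [0.     0.0002 0.0005] F [ 0.1 -0.1  0.7] t 8.45 op 0.995696244324819 gf 0.0
```

View pics/x5.png

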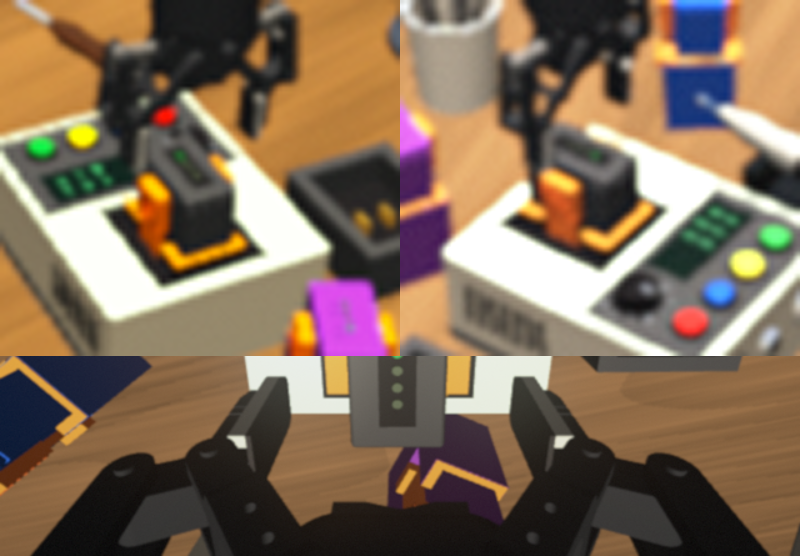

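The wrist strip shows the pack at (398,400), centred between the fingers at 288 and 513. Descending and closing.

Call:
jog_arm:
  series:
    - [[-1,0,5,0,0,0,85],[0,0,12,0,0,0,85],[0,0,15,0,0,0,85],[0,0,8,0,0,0,85],[0,0,5,0,0,0,85],[0,0,0,0,0,0,85],[0,0,0,0,0,0,76],[0,0,0,0,0,0,72],[0,0,0,0,0,0,68],[0,0,0,0,0,0,66]]

```text
time_s: 9.6
eef_pos: [0.5871, 0.1472, 0.1034]
eef_rot: [0.0, 0.119, 0.993, -0.0]
wrist_force: [-0.2, -0.7, -0.1]
opening: 0.773
grasp_force: 0.4
```

Call:
jog_arm:
  series:
    - [[0,0,0,0,0,0,64],[0,0,0,0,0,0,61],[0,0,0,0,0,0,58],[0,0,0,0,0,0,55],[0,0,0,0,0,0,52],[0,0,0,0,0,0,50],[0,0,0,0,0,0,48],[0,0,0,0,0,0,46],[0,0,0,0,0,0,40],[0,0,0,0,0,0,40]]

```text
time_s: 10.6
eef_pos: [0.5881, 0.1466, 0.1055]
eef_rot: [0.002, 0.119, 0.993, -0.0]
wrist_force: [-3.4, -5.1, 15.9]
opening: 0.488
grasp_force: 62.1
```

```bash
python3 go.py .5864 .1472 .103; python3 -c "
from h import *
c=snap('wrist','w6');d=snap('scene','s6');e=snap('side','d6')
z=lambda f,u,v:cv2.resize(f[v:v+80,u:u+90],(400,356),interpolation=cv2.INTER_CUBIC)
cv2.imwrite('pics/x6.png',np.vstack([np.hstack([z(d['frame'],310,155),z(e['frame'],255,150)]),cv2.resize(c['frame'][240:,:],(800,200))]))"
```

```text
pos [0.5881 0.1466 0.1055] shift mm [1.8 0.2 2.5] rot [-0.0006  0.0032  0.0005] F [-3.4 -5.1 15.9] t 10.6 op 0.4883701503226427 gf 62.10207983851433
```

View pics/x6.png

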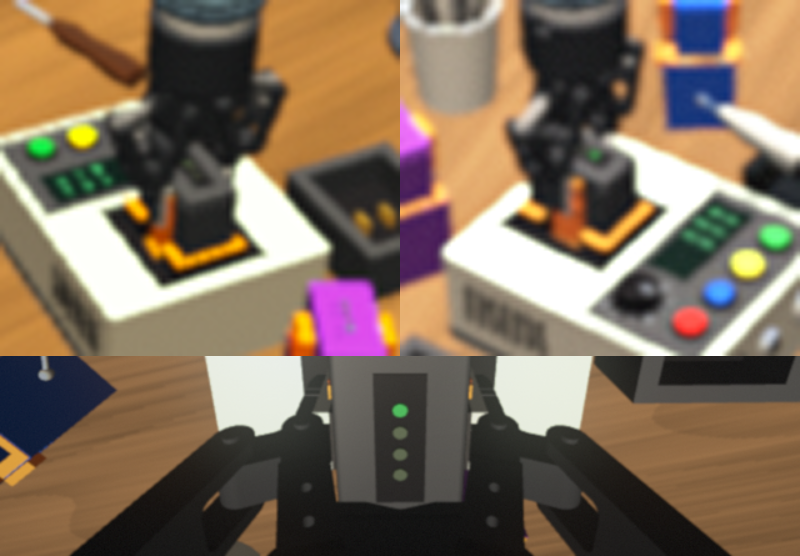

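The fingers are on both catches and the head is centred, but an opening of 41.7 mm is less than the 48 expected. I'll check the catch travel and finger gap from depth.

Run:
```python
from h import *
a=np.deg2rad(-13.7); ux=np.array([np.cos(a),np.sin(a)]);uy=np.array([-np.sin(a),np.cos(a)]); O=np.array([.538,.160])
for n in ['w4','w5','w6','s5','s6','d5','d6']:
    c=load(n);q=pts(c).reshape(-1,3);L=np.c_[(q[:,:2]-O)@ux,(q[:,:2]-O)@uy,q[:,2]];h=cv2.cvtColor(c['frame'],cv2.COLOR_BGR2HSV).reshape(-1,3)
    near=(abs(L[:,0]-.05)<.03)&(abs(L[:,1])<.06)
    o=near&(h[:,0]>4)&(h[:,0]<22)&(h[:,1]>130)&(L[:,2]>.104)&(L[:,2]<.142)
    for s in (1,-1):
        m=o&(s*L[:,1]>.012)
        if m.sum()>3: print(n,'orange',s,m.sum(),np.percentile(L[m,1],[5,50,95]).round(4),'x',np.percentile(L[m,0],[5,95]).round(3),'z',np.percentile(L[m,2],[5,95]).round(3))
    if n=='w6':
        hd=near&(L[:,2]>.144)&(L[:,2]<.152);print('head',np.percentile(L[hd],[2,98],axis=0).round(4))
        for z in (.11,.115,.12,.125,.13,.135):
            g=near&(abs(L[:,2]-z)<.0025)&(abs(L[:,0]-.05)<.02)&(h[:,1]<110)
            y=L[g,1]; print('dark z',z,g.sum(),'L',np.percentile(y[y>.015],[2,50]).round(4) if (y>.015).any() else '', 'R',np.percentile(y[y<-.015],[50,98]).round(4) if (y<-.015).any() else '')
```

```text
w4 orange 1 429 [0.019  0.0236 0.0279] x [0.036 0.061] z [0.115 0.139]
w4 orange -1 336 [-0.0351 -0.0304 -0.026 ] x [0.037 0.062] z [0.136 0.139]
w5 orange 1 998 [0.0191 0.0236 0.0278] x [0.036 0.062] z [0.119 0.138]
w5 orange -1 640 [-0.0351 -0.0307 -0.0262] x [0.037 0.063] z [0.137 0.139]
w6 orange 1 38 [0.0198 0.0204 0.0216] x [0.037 0.042] z [0.134 0.138]
w6 orange -1 30 [-0.0264 -0.026  -0.0255] x [0.037 0.042] z [0.135 0.139]
head [[ 0.021  -0.026   0.1454]
 [ 0.0742  0.0206  0.1502]]
dark z 0.11 0 L  R 
dark z 0.115 65 L [0.0242 0.028 ] R [-0.0334 -0.031 ]
dark z 0.12 144 L [0.0234 0.0281] R [-0.0342 -0.0295]
dark z 0.125 173 L [0.0232 0.0284] R [-0.0333 -0.0286]
dark z 0.13 208 L [0.0229 0.0278] R [-0.0333 -0.028 ]
dark z 0.135 273 L [0.0216 0.0274] R [-0.033  -0.0271]
s5 orange -1 68 [-0.032  -0.0298 -0.0204] x [0.036 0.065] z [0.108 0.139]
s6 orange -1 27 [-0.0323 -0.0201 -0.0182] x [0.048 0.071] z [0.106 0.137]
d5 orange 1 87 [0.0181 0.03   0.0329] x [0.035 0.064] z [0.108 0.139]
d6 orange 1 35 [0.0153 0.021  0.0255] x [0.031 0.044] z [0.109 0.14 ]
```

The finger gap on the pads measures 48 mm (catch faces at +21.6 and −26.4), so both catches are fully in. Now a gentle lift with a check.

Call:
jog_arm:
  series:
    - [[0,0,0,0,0,0,40],[0,0,-1,0,0,0,40],[0,0,-1,0,0,0,40],[0,0,-1,0,0,0,40],[0,0,-1,0,0,0,40],[0,0,-1,0,0,0,40],[0,0,-1,0,0,0,40],[0,0,-2,0,0,0,40],[0,0,0,0,0,0,40],[0,0,0,0,0,0,40]]

```text
time_s: 11.75
eef_pos: [0.5865, 0.1474, 0.1107]
eef_rot: [-0.0, 0.119, 0.993, 0.0]
wrist_force: [0.2, 0.2, -3.1]
opening: 0.48
grasp_force: 61.3
```

The force is about −3 N, which is just the pack's weight, so it is free. Continuing straight up.

Call:
jog_arm:
  series:
    - [[0,0,-3,0,0,0,40],[0,0,-5,0,0,0,40],[0,0,-6,0,0,0,40],[0,0,-8,0,0,0,40],[0,0,-8,0,0,0,40],[0,0,-8,0,0,0,40],[0,0,-8,0,0,0,40],[0,0,-8,0,0,0,40],[0,0,-4,0,0,0,40],[0,0,-2,0,0,0,40]]

```text
time_s: 12.75
eef_pos: [0.587, 0.1474, 0.1715]
eef_rot: [0.0, 0.119, 0.993, 0.0]
wrist_force: [0.9, 0.1, -3.0]
opening: 0.484
grasp_force: 61.3
```

Call:
jog_arm:
  series:
    - [[0,0,-5,0,0,0,40],[0,0,-10,0,0,0,40],[0,0,-15,0,0,0,40],[0,0,-15,0,0,0,40],[0,0,-12,0,0,0,40],[0,0,-8,0,0,0,40],[0,0,-6,0,0,0,40],[0,0,-3,0,0,0,40],[0,0,0,0,0,0,40],[0,0,0,0,0,0,40]]

```text
time_s: 13.75
eef_pos: [0.5864, 0.1473, 0.2442]
eef_rot: [-0.001, 0.119, 0.993, -0.0]
wrist_force: [0.0, -0.9, -3.9]
opening: 0.486
grasp_force: 61.3
```

```bash
python3 go.py .5864 .1472 .2455; python3 -c "
from h import *
c=snap('wrist','w7');d=snap('scene','s7');e=snap('side','d7')
z=lambda f,u,v:cv2.resize(f[v:v+140,u:u+140],(400,400),interpolation=cv2.INTER_CUBIC)
cv2.imwrite('pics/x7.png',np.vstack([np.hstack([z(d['frame'],280,110),z(e['frame'],230,110)]),cv2.resize(c['frame'][240:,:],(800,200))]))
a=np.deg2rad(-13.7); ux=np.array([np.cos(a),np.sin(a)]);uy=np.array([-np.sin(a),np.cos(a)]); O=np.array([.538,.160])
for c in (d,e):
    q=pts(c);L=np.stack([(q[...,:2]-O)@ux,(q[...,:2]-O)@uy,q[...,2]],-1);h=cv2.cvtColor(c['frame'],cv2.COLOR_BGR2HSV)
    m=(abs(L[...,0]-.05)<.05)&(abs(L[...,1])<.031)&(L[...,2]>.1)&(L[...,2]<.3)
    print(m.sum(),np.percentile(L[m],[0.5,2,99],axis=0).round(4))
"
```

```text
pos [0.5864 0.1473 0.2442] shift mm [-0.  -0.1 -1.3] rot [-0.0003 -0.001   0.0003] F [ 0.  -0.9 -3.9] t 13.75 op 0.4860181343400193 gf 61.30887418985367
1098 [[ 0.008  -0.0301  0.1653]
 [ 0.0134 -0.0289  0.1678]
 [ 0.0932  0.0285  0.2975]]
1097 [[ 0.0052 -0.0292  0.1641]
 [ 0.0058 -0.0259  0.1674]
 [ 0.0906  0.0306  0.2961]]
```

View pics/x7.png

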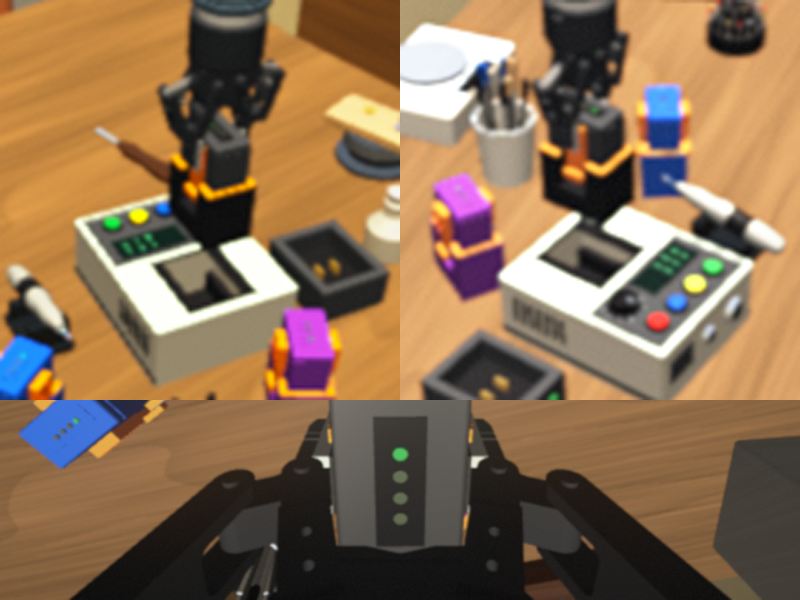

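The pack hangs upright above the empty bay with its underside at z ≈ 0.165, which leaves 8 cm of air. All bystanders are in place. Handing in.

```bash
python3 -c "
from h import *
o=ctrl.get_obs();print(abs(o['dq']).max());print(ctrl.hand_in())"
```

```text
0.0027974700969463804
the job is handed in; nothing more can be done
None
```

I pressed the red key and then the green key fully down and released each one, then lifted the pack out by its squeezed catches; it is held still and upright about 8 cm above the unit, and the job was handed in after 13.9 s with no result reported back.

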